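# Chock a clock weight on the repair cradle and draw the stop

## Robot

A 6-joint arm with a two-finger parallel gripper is mounted at the origin on the work surface. World frame = base frame: x ahead of the robot, y to its left, z up, the work surface at z = 0. Lengths are in m, angles in rad, forces in N, time in s.
With the tool pointing down it reaches from about 0.375 to 0.9 m from the base axis. Payload 3.1 kg.
Tool frame: the origin (TCP) lies on the centre line of the jaws, within the pads' length; the fingertips stand ahead of it and the grasp point (between the pads) lies 3 mm ahead of it (robot.tip_reach is the z of the fingertips in the tool frame, in m); z points along the fingers, y is the line along which they close (so a half turn about z gives the same grasp; the last joint's range is limited). The gripper opens to 87 mm and grips with 3 to 60 N. Pads are 19 mm wide; open, the fingers measure 117 mm over their backs; the gripper's body (75 mm by 190 mm) begins 51 mm behind the grasp point.
Start: joints at [-1.383, 0.527, 1.433, -0, 1.181, -0.178], TCP at [0.224, -0.583, 0.245] pointing down, gripper open.
Joint ranges: [-3.08, 3.08], [-0.75, 2.2], [0.22, 2.44], [-1.43, 4.57], [0, 2.65], [-2.85, 2.85]. Speed limits (rad/s): [2.79, 2.79, 3.14, 3.14, 3.14, 3.14].

## Interface

Orientations are given as a unit quaternion [x, y, z, w].
In Python, from rig import sensors, eyes, ticket, robot gives the robot as it stands.
- The arm moves only by the tool drive_tool, never from a script. Its argument "deltas" is a list that holds one entry, the list of rows, each a list of 6 numbers: the shift along the tool's x, y, z in mm, then the turn, a rotation vector about the tool's x, y, z in rad. A call has 1 to 8 rows; each row shifts and turns the commanded pose from where the row before left it, along the tool's axes as they then stand; what a row does not reach is not made up. A row lasts 1/12 s, in which the tool goes at most 41.7 mm and 7.16 degrees, less where a joint would pass 70% of its speed; a pose out of reach is approached as far as the arm can. A call is refused whole if a number of a shift passes 41.7 or a number of a turn 0.125, either way. A call with a gripper value outside its range is refused whole. "gripper" is the opening in per cent of the stroke, from 0 (shut) to 100 (fully open), set as the call begins (left out, the last holds). The fingers move at their own pace and stop on an object; "squeeze" is the grip in N (left out, the last holds). Time passes only in rows, so rows that do not move let the fingers close. It gives the time, the measured TCP pose, the force, the opening and the grip force at its end, in the units of the state.
- sensors.get_obs(): the state, without advancing time (a new reading comes with each control period).
- eyes.camera(name): name is "scene" or "top" or "wrist"; returns a dict with "img" (480x640x3 uint8, red, green, blue), "fov_y" (degrees; the focal length in pixels is half the picture's height over the tangent of half this angle, whatever the lens; pixels are square), "cx", "cy" (the principal point, pixels), "D" ([k1, k2, p1, p2, k3] as OpenCV has them; the pictures are not rectified), "xyz" and "attitude" of the camera in the world; the wrist camera has in their place "hand_eye" (4x4, takes a point from camera to tool coordinates, whose origin is the TCP and whose axes are the flange's). Camera axes: x right, y up, looking along -z (the intrinsics and any distortion apply to the point x, -y, -z); pixel columns grow to the right and rows downward; lengths in m; the calibration is good to about 2 mm. A picture is of the moment at which its call begins: read the wrist's pose just before it. There is no depth.
- ticket.hand_in(): hands the job in; it is judged then, once.
The state is a dict: "time": time; "q": joint angles; "joint_velocities": joint speeds; "joint_torque": joint torques, N m; "position": TCP position; "tool_rot": TCP orientation; "ft_force": force on the tool from outside, world axes, zero at the start; "moment": the same for the moment, N m; "grip_width": finger opening in m; "grip_force": force on a finger pad.
Only numpy, scipy, OpenCV 4.12 (cv2) and the standard library are available. Lean on these libraries where they do the work, as an engineer would, in place of code of your own. Each camera call takes 0.05 s, during which the arm holds its last target. There are 200 camera calls.

## Task

Take the aluminium wedge chock from the bench and push it, point first, up the sloping cradle against the low side of the brass clock weight, rolling the weight uphill until it presses snugly, with a push of about 14 N, into the rubber buffer of the backstop. Leave the chock there and then draw the steel fork stop fully out towards the low end, so that the chock alone keeps the weight against the buffer. Be gentle: more than 25 N of push dents the thin shell, move the weight only with the chock and not with the gripper, never let it roll down off the stop, and leave the other things on the bench where they are.

Things in the scene. Friction and masses are not known exactly. Their poses are not given: they have to be found in the camera images.
- cradle: Fixed plywood cradle, 302 x 170 mm in plan. Its flat top slopes up along its own +x at 8 degrees (0.1396 rad), the low end towards the robot; +y is level, across the slope. Origin on the bench, straight under point cradle_mid. Call u the distance up the slope from cradle_mid: low edge at u = -155 mm, high edge at +150 mm. A backstop block with a rubber buffer stands near the high end.
- cradle_mid (a point): Point on the cradle's sloping top surface, 36 mm above the cradle's origin (u = 0, y = 0). Its axes are those of the cradle (level, not sloped).
- weight: Brass clock-weight shell: plain cylinder 60 mm across, 130 mm long, a short wire hook at its +y end, 0.6 to 0.9 kg, free to roll. Origin at its centre, y axis along the cylinder (across the slope). It starts at about u = 45 mm, its low side against the fork's two posts, and rolls uphill with under 3 N of push until it meets the buffer.
- chock_center (a point): Centre of the loose aluminium wedge chock, 31 mm above its underside; it stands on the bench left or right of the cradle. Axes: x towards the wedge's thin nose, y across, z up. An upright grip tab, 16 mm in x by 24 mm in y, centred at x = -16, y = 0, reaches from 28 to 62 mm above the underside: take it from above by its y faces. (The plain block without ramp or tab is not it.)
- chock: The same chock, 140 g, with a grippy rubber sole; origin at the centre of its underside, axes as above. 68 mm long (x -34 to +34), 40 mm wide, 28 mm high; the ramp falls at 40 degrees from 28 mm high at x = +3 to a 2 mm high nose at x = +34. When it lies on the slope and touches the weight, the weight's centre is about 47 mm ahead of the chock's centre along the slope.
- fork (a joint): Steel U-shaped draw-stop sliding on the cradle with a drag of about 3 N. 0 = in (two posts, 18 mm high, 10 mm thick, at y = +-50 mm, hold the weight's low side); 0.035 m = fully drawn, straight down the slope to the cradle's low end. Its flat arms, 6 mm high and 8 mm wide, run at y = +-50 mm, so the chock fits between them.
- fork_handle (a point): Upright steel handle on the fork's cross-bar, 14 mm along the slope by 20 mm wide in y, square to the slope, from 6 to 40 mm above the cradle's surface. This point is on its centre line, 25 mm above the surface. It is at u = -106 mm when the fork is in. Axes are the cradle's (level).
- buffer (a joint): How far the backstop's rubber buffer is pushed in (up the slope), m: 0 = free, at most 0.010; it springs back with 1.5 N per mm; snug is about 2 to 3 mm, as the chock's sole takes part of the push. Its face is 100 mm wide, 15 to 45 mm above the surface. The backstop's place is set anew each time and is not measured: the gap from weight to buffer starts at 10 to 27 mm; find it by feel.
- block: Bystander: plain aluminium block 68 x 40 x 28 mm, origin at the centre of its underside.
- jar: Bystander: glass jar with steel lid, 66 mm across, 78 mm high.
- tin: Bystander: round steel tin, 62 mm across, 45 mm high.
- cup: Bystander: clear plastic beaker, 72 mm across, 70 mm high.
- driver: Bystander: screwdriver lying on the bench.
- bezel: Bystander: steel watch bezel ring, 52 mm across, 8 mm high.
- brush: Bystander: brush lying on the bench.
Things that resemble listed ones, but are neither listed nor needed, are in the scene too. Leave any brown or turquoise look-alike of the chock alone. There is more than one size of the weight; the one meant has the size given above.

How it is judged:
On the way, in this order (a step that is already met when the one before it is completed fails the run):
1. with the stop still in, the chock presses the weight into the buffer: buffer in by more than 1.2 mm and more than 3 N between chock and weight (value of joint buffer above 0.0012 m and contact force between chock and weight above 3 N and value of joint fork below 0.006 m), for 0.2 s.
2. the fork stop is drawn out by more than 30 mm (value of joint fork above 0.03 m), for 0.2 s.
At the end, for the whole second after the job is handed in: The fork is drawn out by more than 30 mm; the weight is at rest (under 4 mm/s), square across the slope within 0.08 rad, touching the chock (more than 0.2 N) and still pressing the buffer in (by more than 0.3 mm) (value of joint fork above 0.03 m and contact force between chock and weight above 0.2 N and value of joint buffer above 0.0003 m and linear speed of weight below 0.004 m/s and angle between the y axis of weight and the y axis of cradle, either way round below 0.08 rad).
It fails at once if more than 25 N between the chock and the weight (contact force between chock and weight above 25 N).
It fails at once if the gripper pushes the weight (more than 1 N) (contact force between any of the fingers, the arm and weight above 1 N).
It fails at once if the weight rolls down the slope by more than 10 mm from its start (x of weight in the frame of cradle below 0.0308542 m).
It fails at once if a bystander is moved by more than 30 mm (distance of any of block, jar, tin, cup, driver, bezel, brush from where it was at the start of the episode above 0.03 m).
It also fails if it takes over 72 s, if anything falls off the work surface, if the arm or the gripper's body presses on something with over 40 N, if the wrist force passes 120 N, or if a joint passes its speed limit or range.

## Working session

There is one attempt and no reset: what is moved stays moved. The work goes in short steps, Python scripts to look and compute and a tool call to move; the robot and the scene stay as the last step left them, time stands still between calls to the robot, and variables do not carry over. Pictures are saved under pics/ and viewed, at most 11 in all, crops included, and the job is handed in when it is done.

Besides the shell and the picture viewer there is one more tool, called after "Request:" as name(argument=value, ...) on one line, values as JSON. drive_tool: Moves the arm, as the interface text tells. Its arguments: {"type":"object","properties":{"deltas":{"type":"array"},"gripper":{"type":"number"},"squeeze":{"type":"number"}},"required":["deltas"]}

```bash
ls; mkdir -p pics
python3 - <<'E'
from rig import sensors, eyes, ticket, robot
import cv2
print(sensors.get_obs()); print([a for a in dir(robot) if a[0]!='_'], robot.tip_reach)
for n in ["scene","top"]:
    c=eyes.camera(n); cv2.imwrite(f"pics/{n}0.png",c["img"][:,:,::-1]); print({k:v for k,v in c.items() if k!="img"})
E
```

```text
pics
{'time': 0.0, 'q': array([-1.38250091e+00,  5.28465649e-01,  1.43392753e+00,  2.35310538e-06,
        1.18138563e+00, -1.78461017e-01]), 'joint_velocities': array([ 1.00841840e-03,  1.90426165e-04, -5.72449288e-04, -5.66793866e-04,
       -9.52319383e-05, -1.24383682e-03]), 'joint_torque': array([ 1.14315571e-03, -4.40041852e+01, -1.76590669e+01,  6.34805532e-02,
        5.80442918e-02, -1.44177684e-04]), 'position': array([ 0.22403667, -0.58271927,  0.24356388]), 'tool_rot': array([ 9.83232773e-01,  1.82351635e-01, -4.28689560e-06, -1.09306982e-03]), 'ft_force': array([-0.59572646, -0.50234276, -0.10684305]), 'moment': array([-0.04580719,  0.0029606 , -0.03765705]), 'grip_force': 0.0, 'grip_width': 0.08697899378937271}
['Unreachable', 'tip_reach'] 0.022
{'fov_y': 52.822181209514305, 'cx': 323.61094946814137, 'cy': 244.21947845663976, 'D': array([-0.00363639,  0.        ,  0.        ,  0.        ,  0.        ]), 'xyz': array([1.23031756, 0.33224845, 0.60398277]), 'attitude': array([0.2735168 , 0.40077939, 0.73208211, 0.47814247])}
{'fov_y': 49.28479424840017, 'cx': 324.1845885810551, 'cy': 237.45331747219896, 'D': array([-0.06253131,  0.        ,  0.        ,  0.        ,  0.        ]), 'xyz': array([0.24116111, 0.0038617 , 1.36413512]), 'attitude': array([ 0.05801729, -0.06861761, -0.69574673,  0.71264444])}
```

View pics/scene0.png

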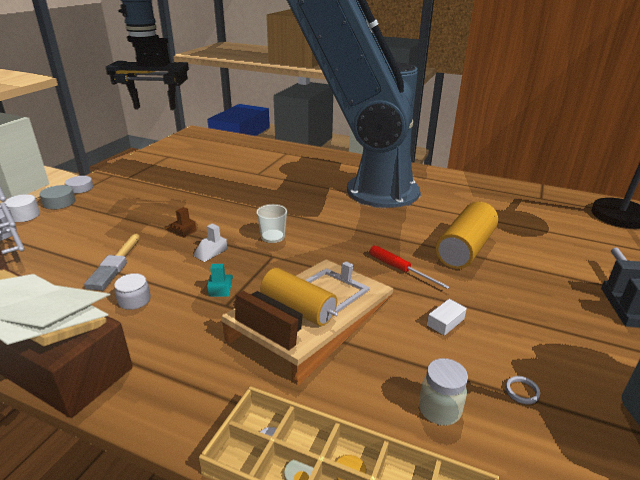

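View pics/top0.png

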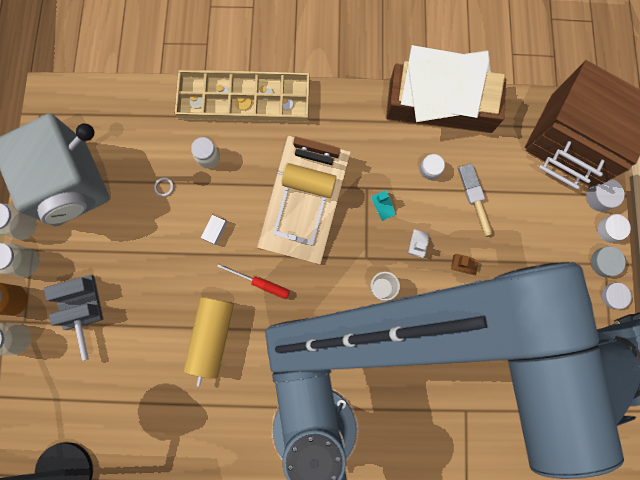

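Candidates for the chock in the top view:
- grey aluminium wedge at (420,243), which is (211,243) in the scene view
- brown look-alike at (464,263)
- turquoise look-alike at (383,206)
- plain block at (213,229)

I choose the grey one with the tab. For the weight, the small cylinder on the cradle at (308,180) is the one meant; the large one at (209,338) is not. Next I check both in enlarged crops.

Run:
```python
import cv2,numpy as np
t=cv2.imread("pics/top0.png"); s=cv2.imread("pics/scene0.png")
r=lambda im,x0,x1,y0,y1,k:cv2.resize(im[y0:y1,x0:x1],None,fx=k,fy=k,interpolation=cv2.INTER_CUBIC)
cv2.imwrite("pics/cA.png",np.hstack([r(t,395,445,220,270,8),r(s,185,235,215,265,8)]))
cv2.imwrite("pics/cB.png",r(t,250,360,130,270,4))
```

```text
(no output)
```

View pics/cA.png

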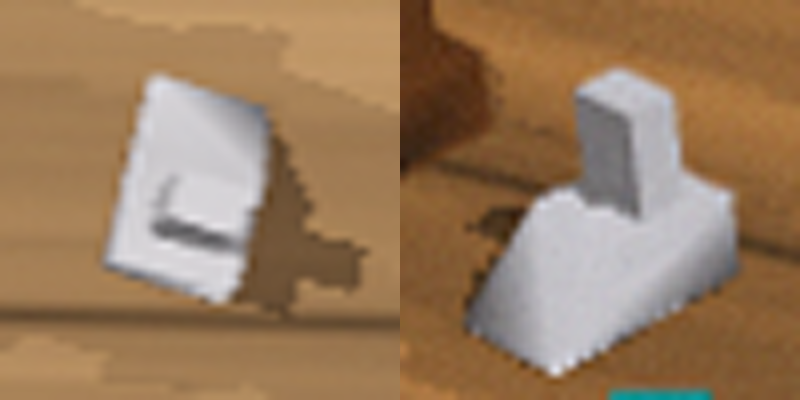

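View pics/cB.png

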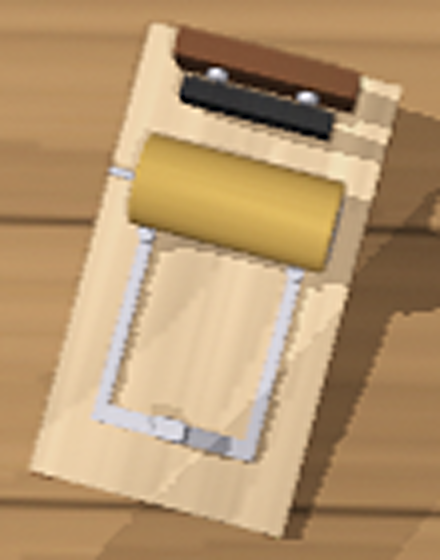

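The crops confirm the grey wedge with an upright tab. Its nose corners in the top view are at about (414.4,229.4) and (428.5,233.1), and its rear top corners at (408.1,253.1) and (423.7,257.9). The cradle top corners are at (258.2,247.5), (321.3,264.2), (287.5,136.2) and (350.5,152.5).

```bash
cat > h.py <<'E'
import numpy as np, cv2
from scipy.spatial.transform import Rotation as R
from rig import sensors, eyes
F=np.diag([1,-1,-1.])
def pose(c,obs=None):
    if "xyz" in c: return R.from_quat(c["attitude"]).as_matrix(), np.array(c["xyz"])
    H=np.array(c["hand_eye"]); Rt=R.from_quat(obs["tool_rot"]).as_matrix()
    return Rt@H[:3,:3], Rt@H[:3,3]+obs["position"]
def K(c):
    f=240/np.tan(np.radians(c["fov_y"]/2)); return np.array([[f,0,c["cx"]],[0,f,c["cy"]],[0,0,1]])
def ray(c,px,z,obs=None):
    "points at pixels px on planes of height z"
    Rc,p=pose(c,obs); n=cv2.undistortPoints(np.array(px,float).reshape(-1,1,2),K(c),c["D"]).reshape(-1,2)
    d=np.c_[n,np.ones(len(n))]@F@Rc.T; return p+d*((np.array(z)-p[2])/d[:,2])[:,None]
def proj(c,P,obs=None):
    Rc,p=pose(c,obs); q=(np.array(P,float)-p)@Rc@F
    return cv2.projectPoints(q,np.zeros(3),np.zeros(3),K(c),c["D"])[0].reshape(-1,2)
E
python3 - <<'E'
from h import *
np.set_printoptions(precision=4,suppress=True)
c=eyes.camera("top"); s=eyes.camera("scene")
n=ray(c,[(414.4,229.4),(428.5,233.1),(408.1,253.1),(423.7,257.9)],[.002,.002,.028,.028]); print(n)
f=n[:2].mean(0);b=n[2:].mean(0); print("chock",(f+b)[:2]/2,"len",np.hypot(*(f-b)[:2]),"yaw",np.arctan2(*(f-b)[1::-1]),"w",np.linalg.norm(n[0]-n[1]),np.linalg.norm(n[2]-n[3]))
print("scene nose",ray(s,[(193.1,255.6),(204.4,261.9)],[.002]*2))
k=ray(c,[(258.2,247.5),(321.3,264.2),(287.5,136.2),(350.5,152.5)],[.0144,.0144,.0569,.0569]);print(k)
l=k[:2].mean(0);h=k[2:].mean(0);d=h-l;print("cradle yaw",np.arctan2(d[1],d[0]),"len",np.hypot(d[0],d[1]),"w",np.linalg.norm(k[0]-k[1]),"mid",l+d*155/305)
# handle top  at crop (168,428)
print(ray(c,[(250+168/4,130+428/4)],[.036-.106*np.sin(.1396)+.04]))
E
```

```text
[[ 0.5163 -0.2539  0.002 ]
 [ 0.5072 -0.2917  0.002 ]
 [ 0.448  -0.232   0.028 ]
 [ 0.4364 -0.2726  0.028 ]]
chock [ 0.477  -0.2625] len 0.07255570137564396 yaw -0.28579414930569713 w 0.03883903562002023 0.04223880015520891
scene nose [[ 0.5061 -0.2856  0.002 ]
 [ 0.5167 -0.2479  0.002 ]]
[[ 0.455   0.1579  0.0144]
 [ 0.4153 -0.0078  0.0144]
 [ 0.7471  0.0896  0.0569]
 [ 0.7066 -0.0771  0.0569]]
cradle yaw -0.2316093296301725 len 0.29967443550597495 w 0.17039156695274804 mid [0.5834 0.0401 0.036 ]
[[0.4767 0.0683 0.0613]]
```

```bash
cat >> h.py <<'E'
YAW=-.2316; MID=np.array([.5834,.0401,.036]); S=np.radians(8)
def down(yaw,pitch=0):
    "tool x along yaw, tool z down, x pitched up by pitch"
    return (R.from_euler('z',yaw)*R.from_euler('y',-pitch)*R.from_euler('x',np.pi))
def plan(p,rot,n):
    "n equal rows from the measured pose to p, rot"
    o=sensors.get_obs(); r0=R.from_quat(o["tool_rot"]); w=(r0.inv()*rot).as_rotvec()/n
    M=sum(R.from_rotvec(w*i).as_matrix() for i in range(n))
    v=np.linalg.solve(M,r0.inv().apply(np.array(p)-o["position"]))*1000
    print(n,"rows of",np.round(v,1),np.round(w,4))
def slope(u,y,h,mid=None,yaw=None):
    "world point at u up the slope, y across, h square to the surface"
    mid=MID if mid is None else mid; yaw=YAW if yaw is None else yaw
    return mid+R.from_euler('z',yaw).apply([u*np.cos(S)-h*np.sin(S),y,u*np.sin(S)+h*np.cos(S)])
E
python3 -c "
from h import *
plan([.462,-.2585,.20],down(-.283),16)"
```

```text
16 rows of [ 16.4 -19.7   2.8] [-0.0001  0.      0.0406]
```

Request:
drive_tool(deltas=[[[16.4, -19.7, 2.8, 0, 0, 0.0406], [16.4, -19.7, 2.8, 0, 0, 0.0406], [16.4, -19.7, 2.8, 0, 0, 0.0406], [16.4, -19.7, 2.8, 0, 0, 0.0406], [16.4, -19.7, 2.8, 0, 0, 0.0406], [16.4, -19.7, 2.8, 0, 0, 0.0406], [16.4, -19.7, 2.8, 0, 0, 0.0406], [16.4, -19.7, 2.8, 0, 0, 0.0406]]], gripper=100)

```text
time: 0.87
position: [0.3168, -0.4, 0.222]
tool_rot: [1.0, 0.02, -0.0, -0.0]
ft_force: [0.2, 0.5, -0.4]
grip_width: 0.0874
grip_force: 0.0
```

Request:
drive_tool(deltas=[[[16.4, -19.7, 2.8, 0, 0, 0.0406], [16.4, -19.7, 2.8, 0, 0, 0.0406], [16.4, -19.7, 2.8, 0, 0, 0.0406], [16.4, -19.7, 2.8, 0, 0, 0.0406], [16.4, -19.7, 2.8, 0, 0, 0.0406], [16.4, -19.7, 2.8, 0, 0, 0.0406], [16.4, -19.7, 2.8, 0, 0, 0.0406], [16.4, -19.7, 2.8, 0, 0, 0.0406]]])

```text
time: 1.53
position: [0.4628, -0.257, 0.1995]
tool_rot: [0.99, -0.142, -0.0, -0.0]
ft_force: [0.0, 0.2, -0.4]
grip_width: 0.0869
grip_force: 0.0
```

Run:
```python
from h import *
o=sensors.get_obs(); c=eyes.camera("wrist"); print(o["position"],o["tool_rot"],o["ft_force"]); 
img=c["img"][:,:,::-1].copy()
# predicted tab top & nose
Rz=R.from_euler('z',-.283)
P=[.477,-.263,0]+Rz.apply([[-24,-12,62],[-24,12,62],[-8,12,62],[-8,-12,62],[34,-20,2],[34,20,2],[-34,20,28],[-34,-20,28]])/1000 if False else np.array([.477,-.263,0])+Rz.apply(np.array([[-24,-12,62],[-24,12,62],[-8,12,62],[-8,-12,62],[34,-20,2],[34,20,2],[-34,20,28],[-34,-20,28]])/1000.)
q=proj(c,P,o);print(q.round(0))
for a in q: cv2.circle(img,tuple(int(v) for v in a),2,(0,0,255),-1)
cv2.imwrite("pics/w1.png",img)
```

```text
[ 0.46283656 -0.25699007  0.19952798] [ 9.89887321e-01 -1.41855552e-01 -2.64051992e-04 -1.57582381e-04] [ 0.02942586  0.23789701 -0.41752277]
[[345. 245.]
 [312. 245.]
 [312. 224.]
 [345. 223.]
 [351. 159.]
 [304. 160.]
 [304. 246.]
 [352. 245.]]
```

View pics/w1.png

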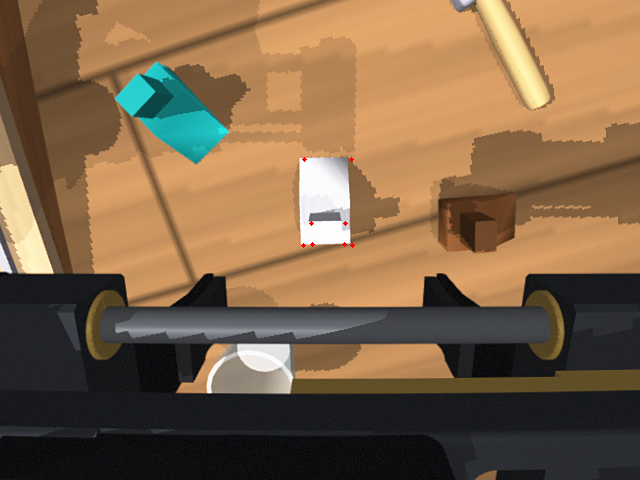

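The wrist view shows the chock at (300–351,157–245), facing the right way and about 2 mm off the prediction towards the nose and towards +y. The TCP already stands within 1 mm of the corrected tab centre. No other object is in the fingers' way, so I go down.

```bash
python3 -c "
from h import *
plan([.4641,-.2571,.0525],down(-.283),8)"
```

```text
8 rows of [-0.2  0.4 18.3] [-0.0003 -0.0003 -0.0002]
```

Request:
drive_tool(deltas=[[[-0.2, 0.4, 20, 0, 0, 0], [-0.2, 0.4, 20, 0, 0, 0], [-0.2, 0.4, 20, 0, 0, 0], [-0.2, 0.4, 20, 0, 0, 0], [-0.2, 0.4, 20, 0, 0, 0], [-0.2, 0.4, 20, 0, 0, 0], [-0.2, 0.4, 16, 0, 0, 0], [-0.2, 0.4, 10.5, 0, 0, 0]]], gripper=60)

```text
time: 2.25
position: [0.4591, -0.2605, 0.0516]
tool_rot: [0.99, -0.141, -0.001, -0.001]
ft_force: [1.1, 0.7, -0.0]
grip_width: 0.053
grip_force: 0.0
```

Request:
drive_tool(deltas=[[[0, 0, 0, 0, 0, 0], [0, 0, 0, 0, 0, 0], [0, 0, 0, 0, 0, 0], [0, 0, 0, 0, 0, 0], [0, 0, 0, 0, 0, 0], [0, 0, 0, 0, 0, 0], [0, 0, 0, 0, 0, 0], [0, 0, 0, 0, 0, 0]]], gripper=0, squeeze=30)

```text
time: 2.92
position: [0.4601, -0.2609, 0.0541]
tool_rot: [0.99, -0.141, 0.001, 0.0]
ft_force: [0.3, 1.7, 6.5]
grip_width: 0.0238
grip_force: 29.9
```

Run:
```python
from h import *
for i in range(3):
    o=sensors.get_obs(); print(o["time"],o["position"],o["ft_force"],o["tool_rot"])
    if i: c=eyes.camera("wrist")
img=c["img"][:,:,::-1].copy(); cv2.imwrite("pics/w2.png",img)
```

```text
2.9167 [ 0.46010838 -0.2608968   0.05413984] [0.34751531 1.72681961 6.51579391] [ 9.90011374e-01 -1.40986360e-01  5.31271248e-04  2.07742283e-04]
2.9167 [ 0.46010838 -0.2608968   0.05413984] [0.34751531 1.72681961 6.51579391] [ 9.90011374e-01 -1.40986360e-01  5.31271248e-04  2.07742283e-04]
2.9667 [ 0.46010638 -0.26091586  0.0541277 ] [-0.68507787  1.93572435  5.91110801] [ 9.90007365e-01 -1.41014511e-01  5.32708257e-04  2.03780783e-04]
```

View pics/w2.png

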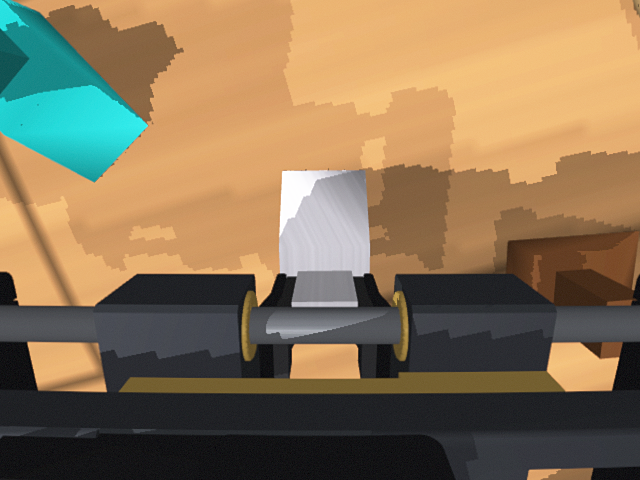

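The chock is gripped (23.8 mm opening, 30 N), with its nose edge at (281–369,170). I work out how it sits in the tool and lift it.

Run:
```python
from h import *
o=sensors.get_obs(); c=eyes.camera("wrist")
n=ray(c,[(281,171),(369,170)],[.002,.002],o); t=R.from_quat(o["tool_rot"]).inv().apply(n-o["position"])*1000
print(n,t.round(1))
```

```text
[[ 0.51650063 -0.25437308  0.002     ]
 [ 0.50499721 -0.29544983  0.002     ]] [[ 52.2 -22.1  52.2]
 [ 52.7  20.6  52.2]]
```

Request:
drive_tool(deltas=[[[0, 0, -4, 0, 0, 0], [0, 0, -15, 0, 0, 0], [0, 0, -20, 0, 0, 0], [0, 0, -20, 0, 0, 0], [0, 0, -20, 0, 0, 0], [0, 0, -20, 0, 0, 0], [0, 0, -20, 0, 0, 0], [0, 0, -20, 0, 0, 0]]])

```text
time: 3.73
position: [0.4593, -0.2607, 0.1931]
tool_rot: [0.99, -0.141, -0.0, 0.0]
ft_force: [-0.2, 0.1, -1.1]
grip_width: 0.0233
grip_force: 29.9
```

Request:
drive_tool(deltas=[[[0, 0, 0, 0, 0, 0], [0, 0, 0, 0, 0, 0], [0, 0, 0, 0, 0, 0], [0, 0, 0, 0, 0, 0]]])

```text
time: 4.07
position: [0.4589, -0.2602, 0.1909]
tool_rot: [0.99, -0.141, -0.001, -0.001]
ft_force: [0.4, -0.4, -1.1]
grip_width: 0.0236
grip_force: 29.9
```

Run:
```python
from h import *
o=sensors.get_obs(); c=eyes.camera("wrist"); print(o["position"],o["ft_force"],o["moment"])
img=c["img"][:,:,::-1].copy(); cv2.imwrite("pics/w3.png",img)
```

```text
[ 0.4588882  -0.26023027  0.1908636 ] [ 0.39132387 -0.39314559 -1.13423568] [0.09181363 0.03427931 0.0109719 ]
```

```bash
python3 -c "
from h import *
p=slope(-.0504,0,.135);print(p)
plan(p,down(YAW,S),16)"
```

```text
[0.51653633 0.05586857 0.16267186]
16 rows of [ -1.7 -20.    1.7] [ 0.0001  0.0089 -0.0032]
```

Request:
drive_tool(deltas=[[[-1.7, -20, 1, 0, 0.0089, -0.0032], [-1.7, -20, 1, 0, 0.0089, -0.0032], [-1.7, -20, 1, 0, 0.0089, -0.0032], [-1.7, -20, 1, 0, 0.0089, -0.0032], [-1.7, -20, 1, 0, 0.0089, -0.0032], [-1.7, -20, 1, 0, 0.0089, -0.0032], [-1.7, -20, 1, 0, 0.0089, -0.0032], [-1.7, -20, 1, 0, 0.0089, -0.0032]]])

```text
time: 4.78
position: [0.4893, -0.102, 0.1826]
tool_rot: [0.991, -0.128, 0.034, 0.005]
ft_force: [0.5, 0.5, -1.4]
grip_width: 0.0236
grip_force: 29.9
```

Request:
drive_tool(deltas=[[[-1.7, -20, 1, 0, 0.0089, -0.0032], [-1.7, -20, 1, 0, 0.0089, -0.0032], [-1.7, -20, 1, 0, 0.0089, -0.0032], [-1.7, -20, 1, 0, 0.0089, -0.0032], [-1.7, -20, 1, 0, 0.0089, -0.0032], [-1.7, -20, 1, 0, 0.0089, -0.0032], [-1.7, -20, 1, 0, 0.0089, -0.0032], [-1.7, -20, 1, 0, 0.0089, -0.0032]]])

```text
time: 5.45
position: [0.5159, 0.0561, 0.1729]
tool_rot: [0.991, -0.115, 0.069, 0.01]
ft_force: [0.3, -0.9, -1.4]
grip_width: 0.0239
grip_force: 29.9
```

Request:
drive_tool(deltas=[[[0, 0, 0, 0, 0, 0], [0, 0, 0, 0, 0, 0], [0, 0, 0, 0, 0, 0], [0, 0, 0, 0, 0, 0]]])

```text
time: 5.78
position: [0.5164, 0.0543, 0.1738]
tool_rot: [0.991, -0.116, 0.07, 0.01]
ft_force: [-0.1, -0.6, -1.1]
grip_width: 0.0238
grip_force: 29.9
```

Run:
```python
from h import *
o=sensors.get_obs(); c=eyes.camera("wrist"); print(o["position"],o["tool_rot"],down(YAW,S).as_quat(),o["ft_force"])
img=c["img"][:,:,::-1].copy()
P=[slope(*a) for a in [(.15,-.085,0),(.15,.085,0),(.010,.05,.018),(.010,-.05,.018),(-.09,.05,.006),(-.09,-.05,.006),(.045,.065,.06),(.045,-.065,.06)]]
q=proj(c,P,o);print(q.round(0))
for a in q: cv2.circle(img,tuple(int(v) for v in np.clip(a,-999,999)),2,(0,0,255),-1)
cv2.imwrite("pics/w4.png",img)
```

```text
[0.51638421 0.05428595 0.17377404] [ 0.99076534 -0.11567983  0.06999222  0.01016436] [ 0.99088303 -0.11525991  0.06928929  0.00805976] [-0.11412774 -0.62904643 -1.12209021]
[[455. -71.]
 [189. -71.]
 [248. 152.]
 [397. 152.]
 [257. 286.]
 [389. 286.]
 [203.  90.]
 [442.  90.]]
```

View pics/w4.png

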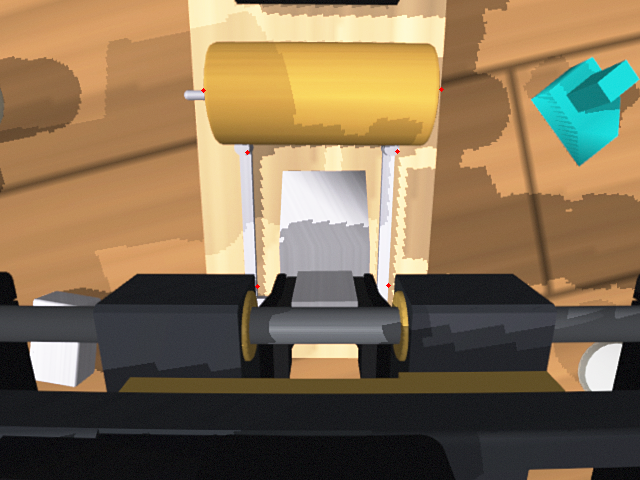

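The wrist view shows the weight at (205–440,42–145). The fork arms lie at columns 251 and 384, and the chock nose at (283–367,171). The chock is square to the cradle and about 2 mm to the right, so I shift it 2 mm and lower it.

```bash
cat >> h.py <<'E'
def st(o=None):
    o=o or sensors.get_obs(); A=(R.from_euler('z',YAW)*R.from_euler('y',-S)).inv()
    print("t",round(o["time"],2),"uyh mm",(A.apply(o["position"]-MID)*1000).round(1),"F slope",A.apply(o["ft_force"]).round(1),"rot",(down(YAW,S).inv()*R.from_quat(o["tool_rot"])).as_rotvec().round(3),"q6",round(o["q"][5],2))
E
python3 -c "
from h import *
st(); plan(slope(-.0504,.0035,.060),down(YAW,S),6)"
```

```text
t 5.83 uyh mm [-48.5  -1.7 146.1] F slope [-0.6  0.2 -1.5] rot [-0.004  0.002  0.001] q6 1.73
6 rows of [-0.3 -0.9 14.3] [ 0.0007 -0.0004 -0.0002]
```

Request:
drive_tool(deltas=[[[-0.3, -0.5, 14.3, 0.0007, -0.0004, 0], [-0.3, -0.5, 14.3, 0.0007, -0.0004, 0], [-0.3, -0.5, 14.3, 0.0007, -0.0004, 0], [-0.3, -0.5, 14.3, 0.0007, -0.0004, 0], [-0.3, -0.5, 14.3, 0.0007, -0.0004, 0], [-0.3, -0.5, 14.3, 0.0007, -0.0004, 0], [0, 0, 0, 0, 0, 0], [0, 0, 0, 0, 0, 0]]])

```text
time: 6.5
position: [0.5269, 0.0547, 0.0884]
tool_rot: [0.991, -0.116, 0.069, 0.008]
ft_force: [1.0, -0.4, -1.0]
grip_width: 0.0234
grip_force: 29.9
```

Request:
drive_tool(deltas=[[[0, 0, 1, 0, 0, 0], [0, 0, 1, 0, 0, 0], [0, 0, 1, 0, 0, 0], [0, 0, 0, 0, 0, 0]]])

```text
time: 6.83
position: [0.5279, 0.0553, 0.0865]
tool_rot: [0.991, -0.115, 0.07, 0.008]
ft_force: [0.8, -0.5, -1.5]
grip_width: 0.0237
grip_force: 29.9
```

```bash
python3 -c "
from h import *
st()"
```

```text
t 6.83 uyh mm [-50.    2.1  58. ] F slope [ 0.6 -0.3 -1.6] rot [ 0.001  0.001 -0.   ] q6 1.74
```

Request:
drive_tool(deltas=[[[0, 0, 1, 0, 0, 0], [0, 0, 1, 0, 0, 0], [0, 0, 0, 0, 0, 0]]])

```text
time: 7.08
position: [0.5278, 0.0554, 0.084]
tool_rot: [0.991, -0.115, 0.069, 0.008]
ft_force: [-1.0, 0.4, -1.6]
grip_width: 0.0233
grip_force: 29.9
```

Request:
drive_tool(deltas=[[[0, 0, 0.7, 0, 0, 0], [0, 0, 0.7, 0, 0, 0], [0, 0, 0, 0, 0, 0]]])

```text
time: 7.33
position: [0.528, 0.0553, 0.0826]
tool_rot: [0.991, -0.115, 0.069, 0.008]
ft_force: [0.4, -0.2, -0.6]
grip_width: 0.0233
grip_force: 29.9
```

Request:
drive_tool(deltas=[[[0, 0, 0.4, 0, 0, 0], [0, 0, 0.4, 0, 0, 0], [0, 0, 0, 0, 0, 0]]])

```text
time: 7.58
position: [0.528, 0.0553, 0.0825]
tool_rot: [0.991, -0.115, 0.07, 0.008]
ft_force: [-2.6, 0.4, 6.9]
grip_width: 0.0238
grip_force: 29.9
```

```bash
python3 -c "
from h import *
st()"
```

```text
t 7.58 uyh mm [-50.4   2.1  54.1] F slope [-1.6 -0.2  7.1] rot [ 0.001  0.001 -0.   ] q6 1.74
```

Request:
drive_tool(deltas=[[[0, 0, -0.7, 0, 0, 0], [4, 0, 0, 0, 0, 0], [4, 0, 0, 0, 0, 0], [4, 0, 0, 0, 0, 0], [4, 0, 0, 0, 0, 0], [4, 0, 0, 0, 0, 0], [4, 0, 0, 0, 0, 0], [0, 0, 0, 0, 0, 0]]])

```text
time: 8.25
position: [0.551, 0.0499, 0.086]
tool_rot: [0.991, -0.115, 0.069, 0.008]
ft_force: [-0.1, 0.2, -0.4]
grip_width: 0.0235
grip_force: 29.9
```

Request:
drive_tool(deltas=[[[1.5, 0, 0, 0, 0, 0], [1.5, 0, 0, 0, 0, 0], [1.5, 0, 0, 0, 0, 0], [1.5, 0, 0, 0, 0, 0], [1.5, 0, 0, 0, 0, 0], [1.5, 0, 0, 0, 0, 0], [0, 0, 0, 0, 0, 0]]])

```text
time: 8.83
position: [0.5562, 0.0485, 0.0868]
tool_rot: [0.991, -0.115, 0.065, 0.008]
ft_force: [-9.0, 1.5, 9.7]
grip_width: 0.0236
grip_force: 29.9
```

```bash
python3 -c "
from h import *
st()"
```

```text
t 8.83 uyh mm [-21.    2.   54.3] F slope [-7.7 -0.6 10.9] rot [-0.    -0.008 -0.001] q6 1.72
```

Request:
drive_tool(deltas=[[[0, 0, -0.7, 0, 0, 0], [0, 0, 0, 0, 0, 0], [0, 0, 0, 0, 0, 0]]])

```text
time: 9.08
position: [0.5567, 0.0484, 0.087]
tool_rot: [0.991, -0.115, 0.066, 0.008]
ft_force: [-6.0, 1.7, 4.1]
grip_width: 0.0233
grip_force: 29.9
```

```bash
python3 -c "
from h import *
st()
o=sensors.get_obs(); c=eyes.camera('wrist'); s=eyes.camera('scene')
im=np.vstack([c['img'][:300,120:520,::-1],cv2.resize(s['img'][220:370,200:400,::-1],None,fx=2,fy=2,interpolation=2)])
cv2.imwrite('pics/w5.png',im)"
```

```text
t 9.08 uyh mm [-20.5   2.   54.4] F slope [-5.6  0.3  4.9] rot [-0.    -0.007 -0.   ] q6 1.72
```

View pics/w5.png

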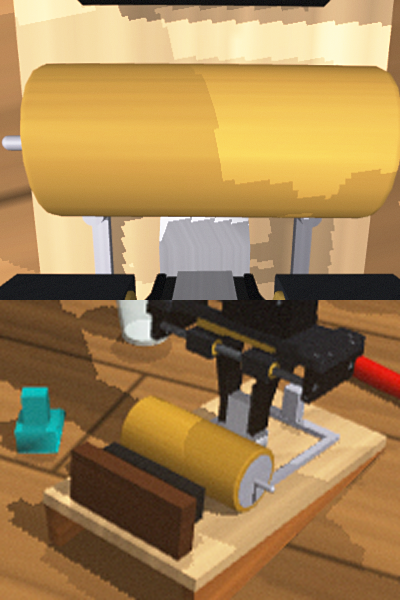

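The weight is still at the posts with the chock nose just under it, and the drag comes from the sole. I lift a touch and go on slowly.

Request:
drive_tool(deltas=[[[0, 0, -0.6, 0, 0, 0], [0.5, 0, 0, 0, 0, 0], [0.5, 0, 0, 0, 0, 0], [0, 0, 0, 0, 0, 0]]])

```text
time: 9.52
position: [0.5607, 0.0475, 0.088]
tool_rot: [0.991, -0.115, 0.069, 0.008]
ft_force: [-1.4, 2.1, -2.4]
grip_width: 0.0239
grip_force: 29.9
```

```bash
python3 -c "
from h import *
st()"
```

```text
t 9.52 uyh mm [-16.3   2.   54.8] F slope [-2.2  1.7 -2.1] rot [ 0. -0. -0.] q6 1.72
```

Request:
drive_tool(deltas=[[[1, 0, 0, 0, 0, 0], [1, 0, 0, 0, 0, 0], [1, 0, 0, 0, 0, 0], [0, 0, 0, 0, 0, 0]]])

```text
time: 9.85
position: [0.5642, 0.0468, 0.089]
tool_rot: [0.991, -0.115, 0.07, 0.008]
ft_force: [-1.4, 0.2, -1.8]
grip_width: 0.0236
grip_force: 29.9
```

```bash
python3 -c "
from h import *
st()"
```

```text
t 9.85 uyh mm [-12.6   2.1  55.3] F slope [-1.7 -0.1 -1.6] rot [ 0.001  0.001 -0.   ] q6 1.72
```

Request:
drive_tool(deltas=[[[1, 0, 0, 0, 0, 0], [1, 0, 0, 0, 0, 0], [1, 0, 0, 0, 0, 0], [0, 0, 0, 0, 0, 0]]])

```text
time: 10.18
position: [0.567, 0.0461, 0.0895]
tool_rot: [0.991, -0.115, 0.07, 0.008]
ft_force: [-2.3, 0.2, -2.6]
grip_width: 0.0234
grip_force: 29.9
```

Request:
drive_tool(deltas=[[[1, 0, 0, 0, 0, 0], [1, 0, 0, 0, 0, 0], [1, 0, 0, 0, 0, 0], [0, 0, 0, 0, 0, 0]]])

```text
time: 10.52
position: [0.5699, 0.0455, 0.0899]
tool_rot: [0.991, -0.115, 0.07, 0.008]
ft_force: [-1.9, 0.1, -2.7]
grip_width: 0.0235
grip_force: 29.9
```

```bash
python3 -c "
from h import *
st()"
```

```text
t 10.52 uyh mm [-6.8  2.1 55.4] F slope [-2.3 -0.3 -2.5] rot [ 0.001  0.001 -0.   ] q6 1.72
```

Request:
drive_tool(deltas=[[[1, 0, 0, 0, 0, 0], [1, 0, 0, 0, 0, 0], [1, 0, 0, 0, 0, 0], [0, 0, 0, 0, 0, 0]]])

```text
time: 10.85
position: [0.5727, 0.0448, 0.0903]
tool_rot: [0.991, -0.115, 0.07, 0.008]
ft_force: [-1.5, 1.2, -1.9]
grip_width: 0.024
grip_force: 29.9
```

Request:
drive_tool(deltas=[[[1, 0, 0, 0, 0, 0], [1, 0, 0, 0, 0, 0], [1, 0, 0, 0, 0, 0], [0, 0, 0, 0, 0, 0]]])

```text
time: 11.18
position: [0.5756, 0.0441, 0.0907]
tool_rot: [0.991, -0.115, 0.07, 0.008]
ft_force: [-1.5, 1.6, -2.3]
grip_width: 0.0236
grip_force: 29.9
```

```bash
python3 -c "
from h import *
st()"
```

```text
t 11.18 uyh mm [-0.8  2.1 55.4] F slope [-2.1  1.3 -2. ] rot [ 0.001  0.001 -0.   ] q6 1.72
```

Request:
drive_tool(deltas=[[[1, 0, 0, 0, 0, 0], [1, 0, 0, 0, 0, 0], [0, 0, 0, 0, 0, 0]]])

```text
time: 11.43
position: [0.5774, 0.0437, 0.091]
tool_rot: [0.991, -0.115, 0.07, 0.008]
ft_force: [-1.9, 0.3, -2.9]
grip_width: 0.0237
grip_force: 29.9
```

Request:
drive_tool(deltas=[[[1, 0, 0, 0, 0, 0], [1, 0, 0, 0, 0, 0], [0, 0, 0, 0, 0, 0]]])

```text
time: 11.68
position: [0.5794, 0.0432, 0.0913]
tool_rot: [0.991, -0.115, 0.07, 0.008]
ft_force: [-2.2, 0.4, -2.5]
grip_width: 0.0239
grip_force: 29.9
```

```bash
python3 -c "
from h import *
st()"
```

```text
t 11.68 uyh mm [ 3.1  2.1 55.4] F slope [-2.5 -0.1 -2.2] rot [ 0.001  0.001 -0.   ] q6 1.72
```

Request:
drive_tool(deltas=[[[1, 0, 0, 0, 0, 0], [1, 0, 0, 0, 0, 0], [0, 0, 0, 0, 0, 0]]])

```text
time: 11.93
position: [0.5805, 0.0429, 0.0912]
tool_rot: [0.991, -0.115, 0.069, 0.008]
ft_force: [-2.2, 1.0, -3.5]
grip_width: 0.0237
grip_force: 29.9
```

Request:
drive_tool(deltas=[[[1, 0, 0, 0, 0, 0], [0.5, 0, 0, 0, 0, 0], [0, 0, 0, 0, 0, 0]]])

```text
time: 12.18
position: [0.5813, 0.0427, 0.0912]
tool_rot: [0.991, -0.115, 0.068, 0.008]
ft_force: [-3.6, 1.1, -4.1]
grip_width: 0.0239
grip_force: 29.9
```

```bash
python3 -c "
from h import *
st()"
```

```text
t 12.18 uyh mm [ 5.1  2.1 55. ] F slope [-4.3  0.2 -3.6] rot [ 0.    -0.002 -0.   ] q6 1.71
```

Request:
drive_tool(deltas=[[[1, 0, 0, 0, 0, 0], [1, 0, 0, 0, 0, 0], [0, 0, 0, 0, 0, 0], [0, 0, 0, 0, 0, 0]]])

```text
time: 12.52
position: [0.5827, 0.0423, 0.0913]
tool_rot: [0.991, -0.115, 0.068, 0.008]
ft_force: [-4.8, 1.7, -3.4]
grip_width: 0.0236
grip_force: 30.0
```

```bash
python3 -c "
from h import *
st()"
```

```text
t 12.52 uyh mm [ 6.5  2.  55. ] F slope [-5.5  0.6 -2.6] rot [ 0.    -0.004 -0.   ] q6 1.71
```

Request:
drive_tool(deltas=[[[1, 0, 0, 0, 0, 0], [1, 0, 0, 0, 0, 0], [0, 0, 0, 0, 0, 0], [0, 0, 0, 0, 0, 0]]])

```text
time: 12.85
position: [0.5828, 0.0423, 0.0915]
tool_rot: [0.991, -0.115, 0.066, 0.008]
ft_force: [-8.5, 3.5, -0.8]
grip_width: 0.0236
grip_force: 30.0
```

```bash
python3 -c "
from h import *
st()"
```

```text
t 12.85 uyh mm [ 6.7  2.  55.1] F slope [-9.1  1.4  0.4] rot [-0.    -0.007 -0.   ] q6 1.71
```

Request:
drive_tool(deltas=[[[0, 0, 0.4, 0, 0.003, 0], [0, 0, 0.4, 0, 0.003, 0], [0, 0, 0, 0, 0, 0], [0, 0, 0, 0, 0, 0]]])

```text
time: 13.18
position: [0.5826, 0.0424, 0.091]
tool_rot: [0.991, -0.115, 0.069, 0.008]
ft_force: [-10.0, 3.1, 2.5]
grip_width: 0.0239
grip_force: 30.0
```

```bash
python3 -c "
from h import *
st();print(sensors.get_obs()['moment'])"
```

```text
t 13.18 uyh mm [ 6.4  2.  54.7] F slope [-10.    0.7   3.9] rot [-0.    -0.002 -0.001] q6 1.72
[ 0.6067497   1.87475927 -0.04636373]
```

Request:
drive_tool(deltas=[[[0.7, 0, 0.2, 0, 0.002, 0], [0.7, 0, 0.2, 0, 0.001, 0], [0, 0, 0, 0, 0, 0], [0, 0, 0, 0, 0, 0]]])

```text
time: 13.52
position: [0.5826, 0.0424, 0.0909]
tool_rot: [0.991, -0.115, 0.069, 0.008]
ft_force: [-13.1, 2.3, 5.9]
grip_width: 0.0237
grip_force: 30.0
```

```bash
python3 -c "
from h import *
st()
o=sensors.get_obs(); c=eyes.camera('wrist')
cv2.imwrite('pics/w6.png',cv2.resize(c['img'][:330,150:490,::-1],None,fx=1.7,fy=1.7,interpolation=2))"
```

```text
t 13.52 uyh mm [ 6.3  2.  54.6] F slope [-12.3  -0.8   7.7] rot [-0.    -0.001 -0.001] q6 1.72
```

View pics/w6.png

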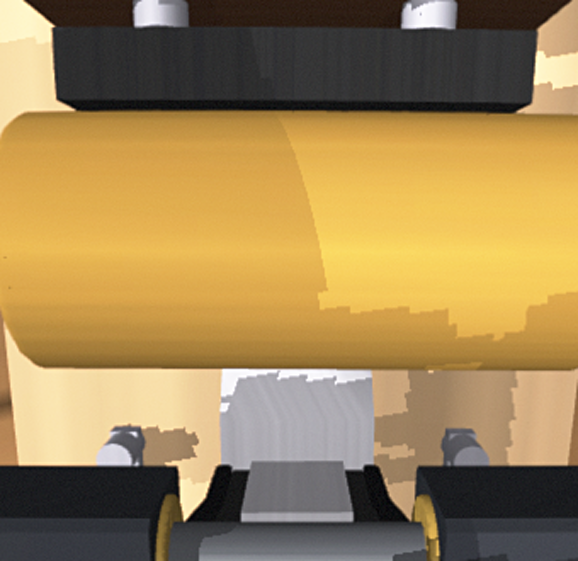

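The weight sits square against the buffer: its edge meets the buffer face along row 108 of the crop, and the fork posts at (120,440) and (462,440) are left behind. I add the last bit of push, hold it, and release.

Request:
drive_tool(deltas=[[[0.6, 0, 0.1, 0, 0.001, 0], [0, 0, 0, 0, 0, 0], [0, 0, 0, 0, 0, 0], [0, 0, 0, 0, 0, 0], [0, 0, 0, 0, 0, 0]]])

```text
time: 13.98
position: [0.5826, 0.0424, 0.0909]
tool_rot: [0.991, -0.115, 0.068, 0.008]
ft_force: [-14.5, 3.5, 6.7]
grip_width: 0.0237
grip_force: 30.0
```

```bash
python3 -c "
from h import *
st()"
```

```text
t 13.98 uyh mm [ 6.3  2.  54.5] F slope [-13.8   0.1   8.7] rot [-0.001 -0.002 -0.001] q6 1.72
```

Estimated buffer travel is only about 1.5 mm, so I ease the downward press a little to let the chock creep up about 1 mm.

Request:
drive_tool(deltas=[[[0, 0, -0.3, 0, 0, 0], [0, 0, 0, 0, 0, 0], [0, 0, 0, 0, 0, 0]]])

```text
time: 14.23
position: [0.5826, 0.0424, 0.091]
tool_rot: [0.991, -0.115, 0.068, 0.008]
ft_force: [-13.3, 2.0, 5.1]
grip_width: 0.0237
grip_force: 30.0
```

```bash
python3 -c "
from h import *
st()"
```

```text
t 14.23 uyh mm [ 6.4  2.  54.6] F slope [-12.5  -1.1   6.9] rot [-0.    -0.002 -0.001] q6 1.72
```

Request:
drive_tool(deltas=[[[0, 0, -0.3, 0, 0, 0], [0, 0, 0, 0, 0, 0], [0, 0, 0, 0, 0, 0]]])

```text
time: 14.48
position: [0.5829, 0.0423, 0.091]
tool_rot: [0.991, -0.115, 0.069, 0.008]
ft_force: [-11.9, 3.9, 2.6]
grip_width: 0.0239
grip_force: 30.0
```

```bash
python3 -c "
from h import *
st()"
```

```text
t 14.48 uyh mm [ 6.7  2.  54.6] F slope [-12.    1.    4.3] rot [-0.    -0.001 -0.001] q6 1.72
```

Request:
drive_tool(deltas=[[[0.8, 0, -0.15, 0, 0.001, 0], [0, 0, 0, 0, 0, 0], [0, 0, 0, 0, 0, 0]]])

```text
time: 14.73
position: [0.583, 0.0423, 0.0911]
tool_rot: [0.991, -0.115, 0.068, 0.008]
ft_force: [-12.3, 3.6, 4.1]
grip_width: 0.0238
grip_force: 30.0
```

```bash
python3 -c "
from h import *
st()"
```

```text
t 14.73 uyh mm [ 6.8  2.  54.7] F slope [-12.1   0.7   5.8] rot [-0.001 -0.002 -0.001] q6 1.72
```

Request:
drive_tool(deltas=[[[0.8, 0, 0, 0, 0.001, 0], [0, 0, 0, 0, 0, 0], [0, 0, 0, 0, 0, 0]]])

```text
time: 14.98
position: [0.5832, 0.0422, 0.0911]
tool_rot: [0.991, -0.115, 0.068, 0.008]
ft_force: [-14.6, 2.7, 5.1]
grip_width: 0.024
grip_force: 30.0
```

```bash
python3 -c "
from h import *
st()"
```

```text
t 14.98 uyh mm [ 7.   2.  54.7] F slope [-14.   -0.7   7.1] rot [-0.001 -0.002 -0.001] q6 1.72
```

Request:
drive_tool(deltas=[[[0, 0, -0.3, 0, 0, 0], [0, 0, -0.2, 0, 0, 0], [0, 0, 0, 0, 0, 0], [0, 0, 0, 0, 0, 0]]])

```text
time: 15.32
position: [0.5839, 0.0421, 0.0915]
tool_rot: [0.991, -0.115, 0.069, 0.008]
ft_force: [-11.4, 4.5, 2.0]
grip_width: 0.0236
grip_force: 30.0
```

```bash
python3 -c "
from h import *
st()"
```

```text
t 15.32 uyh mm [ 7.7  2.1 55. ] F slope [-11.7   1.7   3.7] rot [-0.    -0.    -0.001] q6 1.72
```

Request:
drive_tool(deltas=[[[0.4, 0, 0.4, 0, 0, 0], [0, 0, 0, 0, 0, 0], [0, 0, 0, 0, 0, 0], [0, 0, 0, 0, 0, 0]]])

```text
time: 15.65
position: [0.5839, 0.0421, 0.0914]
tool_rot: [0.991, -0.115, 0.069, 0.008]
ft_force: [-13.4, 3.5, 3.8]
grip_width: 0.0236
grip_force: 30.0
```

```bash
python3 -c "
from h import *
st()"
```

```text
t 15.65 uyh mm [ 7.7  2.1 54.9] F slope [-13.1   0.3   5.7] rot [-0.001 -0.001 -0.001] q6 1.72
```

Request:
drive_tool(deltas=[[[0, 0, 0, 0, 0, 0], [0, 0, 0, 0, 0, 0], [0, 0, 0, 0, 0, 0], [0, 0, 0, 0, 0, 0], [0, 0, 0, 0, 0, 0], [0, 0, 0, 0, 0, 0]]], gripper=52)

```text
time: 16.15
position: [0.5912, 0.0404, 0.0928]
tool_rot: [0.99, -0.115, 0.077, 0.009]
ft_force: [-0.7, 0.0, -0.2]
grip_width: 0.0443
grip_force: 0.0
```

```bash
python3 -c "
from h import *
st()"
```

```text
t 16.15 uyh mm [15.4  2.1 55.2] F slope [-0.7 -0.1 -0.2] rot [ 0.001  0.015 -0.   ] q6 1.72
```

Request:
drive_tool(deltas=[[[-4, 0, -6, 0, -0.005, 0], [-3, 0, -15, 0, -0.005, 0], [0, 0, -20, 0, -0.005, 0], [0, 0, -20, 0, 0, 0], [0, 0, -20, 0, 0, 0], [0, 0, 0, 0, 0, 0]]])

```text
time: 16.65
position: [0.5741, 0.0449, 0.1756]
tool_rot: [0.991, -0.115, 0.072, 0.008]
ft_force: [-0.4, 0.1, -0.3]
grip_width: 0.0452
grip_force: 0.0
```

```bash
python3 -c "
from h import *
st(); plan(slope(-.106,.003,.115),down(YAW,S),8)"
```

```text
t 16.65 uyh mm [  9.4   2.5 139.7] F slope [-0.4 -0.  -0.2] rot [ 0.002  0.005 -0.001] q6 1.71
8 rows of [-14.4  -0.1   3. ] [-0.0002 -0.0006  0.0001]
```

Request:
drive_tool(deltas=[[[-14.4, -0.1, 2, 0, -0.0006, 0], [-14.4, -0.1, 3, 0, -0.0006, 0], [-14.4, -0.1, 3, 0, -0.0006, 0], [-14.4, -0.1, 3, 0, -0.0006, 0], [-14.4, -0.1, 3, 0, -0.0006, 0], [-14.4, -0.1, 3, 0, -0.0006, 0], [-14.4, -0.1, 3, 0, -0.0006, 0], [-14.4, -0.1, 3, 0, -0.0006, 0]]])

```text
time: 17.32
position: [0.4634, 0.0712, 0.1328]
tool_rot: [0.991, -0.115, 0.065, 0.007]
ft_force: [-0.5, -0.6, -0.5]
grip_width: 0.0454
grip_force: 0.0
```

Request:
drive_tool(deltas=[[[0, 0, 0, 0, 0, 0], [0, 0, 0, 0, 0, 0], [0, 0, 0, 0, 0, 0]]])

```text
time: 17.57
position: [0.4658, 0.0709, 0.1335]
tool_rot: [0.991, -0.115, 0.067, 0.007]
ft_force: [1.0, 0.3, -0.2]
grip_width: 0.0452
grip_force: 0.0
```

```bash
python3 -c "
from h import *
st(); o=sensors.get_obs(); c=eyes.camera('wrist'); img=c['img'][:,:,::-1].copy()
q=proj(c,[slope(-.099,.013,.04),slope(-.099,-.007,.04),slope(-.113,.013,.04),slope(-.113,-.007,.04)],o); print(q.round(0))
s=eyes.camera('scene')
im=np.zeros((560,800,3),np.uint8); im[:480,:480]=img[:,80:560]; im[:480,480:]=cv2.resize(s['img'][220:380,220:380,::-1],(480,480),interpolation=2)[:,80:400]
for a in q: cv2.circle(im,(int(a[0])-80,int(a[1])),2,(0,0,255),-1)
cv2.imwrite('pics/w7.png',im)"
```

```text
t 17.57 uyh mm [-106.8    3.   113.5] F slope [ 0.9  0.5 -0.3] rot [ 0.001 -0.005 -0.   ] q6 1.76
[[309. 247.]
 [344. 247.]
 [309. 270.]
 [344. 270.]]
```

View pics/w7.png

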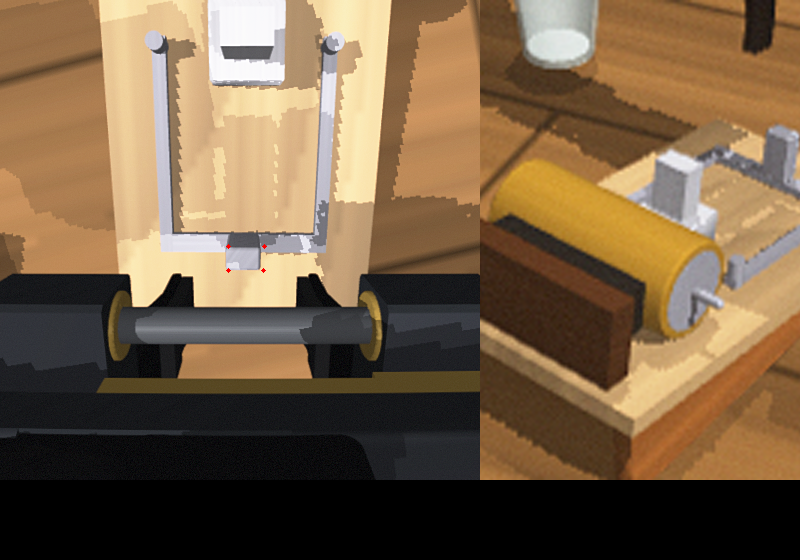

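The handle top is at (226–261,247–270) in the crop, within 2 mm of the prediction. The chock holds the weight at the buffer. I go down on the handle.

Request:
drive_tool(deltas=[[[0.1, -0.3, 14, 0, 0.001, 0], [0.1, -0.3, 14, 0, 0.001, 0], [0.1, -0.3, 14, 0, 0.001, 0], [0.1, -0.3, 14, 0, 0.001, 0], [0.1, -0.3, 14, 0, 0.001, 0], [0.1, 0, 10.5, 0, 0, 0], [0, 0, 0, 0, 0, 0], [0, 0, 0, 0, 0, 0]]])

```text
time: 18.33
position: [0.4761, 0.0698, 0.0532]
tool_rot: [0.991, -0.115, 0.068, 0.008]
ft_force: [0.2, 0.5, -0.7]
grip_width: 0.0451
grip_force: 0.0
```

```bash
python3 -c "
from h import *
st()"
```

```text
t 18.33 uyh mm [-107.8    4.3   32.5] F slope [ 0.   0.5 -0.7] rot [ 0.    -0.003 -0.   ] q6 1.79
```

Request:
drive_tool(deltas=[[[0, 0, 0, 0, 0, 0], [0, 0, 0, 0, 0, 0], [0, 0, 0, 0, 0, 0], [0, 0, 0, 0, 0, 0], [0, 0, 0, 0, 0, 0], [0, 0, 0, 0, 0, 0]]], gripper=0, squeeze=30)

```text
time: 18.83
position: [0.4759, 0.0697, 0.054]
tool_rot: [0.991, -0.115, 0.068, 0.008]
ft_force: [-0.9, -2.2, 3.7]
grip_width: 0.0194
grip_force: 30.0
```

Request:
drive_tool(deltas=[[[-3, 0, 0, 0, 0, 0], [-5, 0, 0, 0, 0, 0], [-5, 0, 0, 0, 0, 0], [-5, 0, 0, 0, 0, 0], [-5, 0, 0, 0, 0, 0], [-5, 0, 0, 0, 0, 0], [-4, 0, 0, 0, 0, 0], [0, 0, 0, 0, 0, 0]]])

```text
time: 19.5
position: [0.4439, 0.0775, 0.0494]
tool_rot: [0.991, -0.115, 0.068, 0.008]
ft_force: [-1.2, -2.3, 6.8]
grip_width: 0.0196
grip_force: 30.0
```

```bash
python3 -c "
from h import *
st()"
```

```text
t 19.5 uyh mm [-141.1    4.3   33.3] F slope [ 0.3 -2.5  6.8] rot [ 0.001 -0.003 -0.   ] q6 1.83
```

Request:
drive_tool(deltas=[[[-2, 0, 0, 0, 0, 0], [-2, 0, 0, 0, 0, 0], [0, 0, 0, 0, 0, 0], [0, 0, 0, 0, 0, 0]]])

```text
time: 19.83
position: [0.4422, 0.0779, 0.0491]
tool_rot: [0.991, -0.115, 0.07, 0.008]
ft_force: [0.5, -5.4, 5.6]
grip_width: 0.0199
grip_force: 30.0
```

```bash
python3 -c "
from h import *
st()"
```

```text
t 19.83 uyh mm [-142.9    4.4   33.3] F slope [ 2.5 -5.2  5.3] rot [ 0.001  0.    -0.   ] q6 1.84
```

The fork is drawn 35 mm and has reached its stop. I release, lift away and check.

Request:
drive_tool(deltas=[[[0, 0, 0, 0, 0, 0], [0, 0, 0, 0, 0, 0], [0, 0, 0, 0, 0, 0], [0, 0, 0, 0, 0, 0], [0, 0, 0, 0, 0, 0], [0, 0, 0, 0, 0, 0]]], gripper=52)

```text
time: 20.33
position: [0.4408, 0.0783, 0.0485]
tool_rot: [0.991, -0.115, 0.068, 0.008]
ft_force: [-0.3, -0.9, -0.2]
grip_width: 0.0438
grip_force: 0.0
```

Request:
drive_tool(deltas=[[[0, 0, -10, 0, 0, 0], [0, 0, -20, 0, 0, 0], [0, 0, -20, 0, 0, 0], [0, 0, -20, 0, 0, 0], [0, 0, -10, 0, 0, 0], [0, 0, 0, 0, 0, 0], [0, 0, 0, 0, 0, 0]]])

```text
time: 20.92
position: [0.4306, 0.0807, 0.1282]
tool_rot: [0.991, -0.115, 0.069, 0.008]
ft_force: [0.5, -0.9, 0.3]
grip_width: 0.0453
grip_force: 0.0
```

```bash
python3 -c "
from h import *
st(); c=eyes.camera('wrist'); s=eyes.camera('scene')
im=np.zeros((480,800,3),np.uint8); im[:,:480]=c['img'][:,80:560,::-1]; im[:,480:]=cv2.resize(s['img'][220:380,220:380,::-1],(480,480),interpolation=2)[:,80:400]
cv2.imwrite('pics/w8.png',im)"
```

```text
t 20.92 uyh mm [-143.7    4.4  113.3] F slope [ 0.8 -0.7  0.2] rot [ 0.001 -0.001 -0.   ] q6 1.79
```

View pics/w8.png

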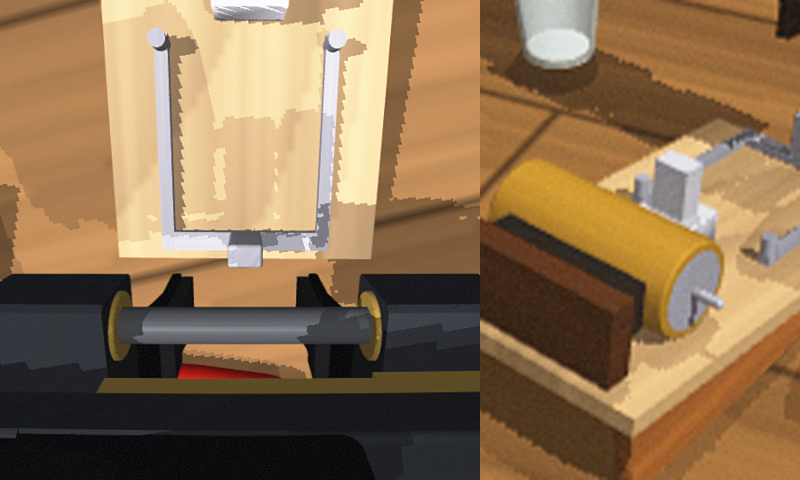

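The fork is fully drawn, with its cross-bar at the low edge (row 240). The weight and chock are unchanged in the scene view, and the weight still rests on the buffer.

```bash
python3 -c "
from rig import ticket
print(ticket.hand_in())"
```

```text
the job is handed in; nothing more can be done
None
```

The job is handed in: the chock alone holds the brass weight against the buffer (final push about 13 to 14 N at the wrist), and the fork stop is drawn out about 35 mm to its stop; no verdict came back, and I estimated the buffer travel at 2.5 to 3 mm before letting go of the chock, not measured.

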